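# Set out the stacked tea saucers

## Robot

A 6-joint arm with a two-finger parallel gripper is mounted at the origin on the work surface. World frame = base frame: x ahead of the robot, y to its left, z up, the work surface at z = 0. Lengths are in m, angles in rad, forces in N, time in s.
With the tool pointing down it reaches from about 0.35 to 0.775 m from the base axis. Payload 7.3 kg.
Tool frame: the origin (TCP) lies on the mounting face of the last link; the fingertips stand 178 mm ahead of it and the grasp point (between the pads) lies 159 mm ahead of it (robot.grip_depth is the distance from the TCP to the grasp point, in m); z points along the fingers, y is the line along which they close (so a half turn about z gives the same grasp; the last joint's range is limited). The gripper opens to 92 mm and grips with 3 to 60 N. Pads are 19 mm wide; open, the fingers measure 130 mm over their backs; the gripper's body (75 mm by 190 mm) begins 47 mm behind the grasp point.
Start: joints at [-1.482, 0.342, 1.524, -0, 1.275, -0.146], TCP at [0.122, -0.511, 0.405] pointing down, gripper open.
Joint ranges: [-2.53, 2.53], [-0.77, 2.02], [0.04, 2.7], [-1, 4.14], [0.28, 2.66], [-3.11, 3.11]. Speed limits (rad/s): [2.57, 2.57, 3.14, 3.14, 3.14, 3.14].

## Interface

Orientations are given as [roll, pitch, yaw] about the fixed x, y, z axes, in that order (R = Rz(yaw) Ry(pitch) Rx(roll)).
In Python, from cell import observe, cams, robot, models gives the robot as it stands.
- The arm moves only by the shell command python3 -m jog 'ROWS' [FORCE]. ROWS is JSON, a list of rows, each a list of 3 entries, a list of its own where there are three numbers: the shift along the tool's x, y, z each as a share of 0.4 m, from -1 to 1, then the turn about the tool's z as a share of pi rad, from -1 to 1, then the closure, from 0 (fully open) to 1 (shut). In form: [[[x, y, z], turn, jaw], ...]. A call has 1 to 12 rows; each row is the pose to reach, as a shift and turn from the pose commanded when the call began, along the tool's axes at that moment, turning the shorter way round; what a row does not reach only later rows make up. A row lasts 1/8 s, in which the tool goes at most 62.5 mm and 10.7 degrees, less where a joint would pass 70% of its speed; a pose out of reach is approached as far as the arm can. A call with a number of a shift or a turn outside -1 to 1 is refused whole. A call with a gripper value outside its range is refused whole. The fingers move at their own pace and stop on an object; FORCE is the grip in N (left out, the last holds). Time passes only in rows, so rows that repeat a pose let the fingers close. It gives the time, the measured TCP pose, the force, the opening and the grip force at its end, in the units of the state.
- observe(): the state, without advancing time (a new reading comes with each control period).
- cams.read_camera(name): name is "side" or "top" or "wrist"; returns the picture (480x640x3 uint8, red, green, blue); there is no depth.
- cams.camera_model(name): a dict with "camera_matrix" (3x3 intrinsics, pixels), "pose" (4x4, takes a point from camera to world coordinates). Camera axes: x right, y down, z forward; pixel columns grow to the right and rows downward; lengths in m; the calibration is good to about 2 mm. A picture is of the moment at which its call begins: read the wrist's pose just before it. camera_model takes no time and is no camera call; for the wrist camera it gives the pose at the moment of the call.
- robot.hand_in(): hands the job in; it is judged then, once.
Trained networks look in the newest picture that a camera, given by its name, has taken for a name from the list of things; names that differ only in an ending like _2 or _b are one class to them, and where a whole thing is asked for, a point or a joint stands for the part that bears it (a point fixed in the world has none). Each returns a list of dicts, best first, with "confidence" (0 to 1); they miss things now and then, are a little off and sometimes report something else, mostly with a low value. They report only what shows in the picture. A call takes as long as a camera call. They do not tell look-alikes from the thing itself.
- models.find_in(target, camera): "position" ([x, y, z] in m, in world coordinates, good to about 4 mm: the middle of the surface that is visible of it).
- models.pinpoint(target, camera): "position" ([x, y, z] in m, in world coordinates, good to about 4 mm: a listed point, or the origin of a listed thing).
The state is a dict: "time": time; "qpos": joint angles; "qvel": joint speeds; "joint_efforts": joint torques, N m; "tool_pos": TCP position; "tool_rot": TCP orientation; "contact_force": force on the tool from outside, world axes, zero at the start; "torque": the same for the moment, N m; "opening": finger opening in m; "grip_force": force on a finger pad.
Only numpy, scipy, OpenCV 4.12 (cv2) and the standard library are available. Lean on these libraries where they do the work, as an engineer would, in place of code of your own. Each camera call takes 0.05 s, during which the arm holds its last target. There are 200 camera calls.

## Task

Take the stack on the slatted shelf apart one piece at a time from the top down, first the yellow cup and then the red-, green- and blue-rimmed saucers, and set each piece gently, upright, in the middle of the cork coaster whose border has its colour. Let each piece go before taking the next, do not shift the pieces already set out, and leave the teapot and the tea caddy where they are.

Things in the scene. Friction and masses are not known exactly. Their poses are not given: they have to be found in the camera images.
- cup_yellow: Small yellow ceramic tea cup without handle, 31 mm outside diameter from 12 mm up, 25 mm at the foot, 45 mm tall, open at the top, wall 3 mm. Origin: centre of its underside; z up. At the start it stands upright on top of the stack, in the red-rimmed saucer, its underside 11 mm above that one's. 35 to 70 g.
- saucer_red: Small white ceramic saucer with red rim, 44 mm wide, 16 mm tall. Foot 32 mm wide, flaring to full width 8 mm up; from 8 to 16 mm an upright red rim, 4 mm thick: grip it from above across the diameter. Inside floor 11 mm above the underside. Origin: centre of the underside; z up. Start: in the green saucer, its underside 11 mm above that one's, under the cup. 30-125 g.
- saucer_green: Small white ceramic saucer with green rim, 57 mm wide, 16 mm tall. Foot 41 mm wide, flaring to full width 8 mm up; from 8 to 16 mm an upright green rim, 4 mm thick: grip it from above across the diameter. Inside floor 11 mm above the underside. Origin: centre of the underside; z up. Start: in the blue saucer, its underside 11 mm above that one's, under the red. 30-125 g.
- saucer_blue: Small white ceramic saucer with blue rim, 70 mm wide, 16 mm tall. Foot 50 mm wide, flaring to full width 8 mm up; from 8 to 16 mm an upright blue rim, 4 mm thick: grip it from above across the diameter. Inside floor 11 mm above the underside. Origin: centre of the underside; z up. Start: bottom of the stack, on the slatted shelf, top at z = 0.020 m. 30-125 g.
- coaster_yellow: Fixed round cork coaster with a yellow border 7 mm wide, 90 mm diameter, 6 mm thick, flat, lying on the shelf; the place for the yellow piece. Origin: centre of its underside (its top is 6 mm higher); z up.
- coaster_red: Fixed round cork coaster with a red border 7 mm wide, 90 mm diameter, 6 mm thick, flat, lying on the shelf; the place for the red piece. Origin: centre of its underside (its top is 6 mm higher); z up.
- coaster_green: Fixed round cork coaster with a green border 7 mm wide, 90 mm diameter, 6 mm thick, flat, lying on the shelf; the place for the green piece. Origin: centre of its underside (its top is 6 mm higher); z up.
- coaster_blue: Fixed round cork coaster with a blue border 7 mm wide, 90 mm diameter, 6 mm thick, flat, lying on the shelf; the place for the blue piece. Origin: centre of its underside (its top is 6 mm higher); z up.
- teapot: Bystander, loose: brown glass teapot, 98 mm diameter, 91 mm tall, spout reaching 85 mm out along its +x, handle 85 mm out along its -x. Origin: centre of its underside. Stands on the shelf to one side.
- caddy: Bystander, loose: round steel tea caddy with a dark twist cap, 70 mm diameter, 88 mm tall. Origin: centre of its underside. Stands on the shelf to the other side.
There are look-alikes about, which are no part of the job. Leave any pink look-alike of the saucer_green alone.

How it is judged:
On the way, in this order (a step that is already met when the one before it is completed fails the run):
1. the yellow cup stands on its own coaster, released (horizontal distance between cup_yellow and coaster_yellow below 0.014 m and z of cup_yellow in the frame of coaster_yellow between 0.003 and 0.009 m and angle between cup_yellow's own z axis and vertical below 0.1 rad and linear speed of cup_yellow below 0.03 m/s and contact force between the fingers and cup_yellow below 0.1 N), for 0.2 s.
2. the red-rimmed saucer stands on its own coaster, released, the pieces before it staying on theirs (all of step 1 and horizontal distance between saucer_red and coaster_red below 0.014 m and z of saucer_red in the frame of coaster_red between 0.003 and 0.009 m and angle between saucer_red's own z axis and vertical below 0.1 rad and linear speed of saucer_red below 0.03 m/s and contact force between the fingers and saucer_red below 0.1 N), for 0.2 s.
3. the green-rimmed saucer stands on its own coaster, released, the pieces before it staying on theirs (all of step 2 and horizontal distance between saucer_green and coaster_green below 0.014 m and z of saucer_green in the frame of coaster_green between 0.003 and 0.009 m and angle between saucer_green's own z axis and vertical below 0.1 rad and linear speed of saucer_green below 0.03 m/s and contact force between the fingers and saucer_green below 0.1 N), for 0.2 s.
4. the blue-rimmed saucer stands on its own coaster, released, the pieces before it staying on theirs (all of step 3 and horizontal distance between saucer_blue and coaster_blue below 0.014 m and z of saucer_blue in the frame of coaster_blue between 0.003 and 0.009 m and angle between saucer_blue's own z axis and vertical below 0.1 rad and linear speed of saucer_blue below 0.03 m/s and contact force between the fingers and saucer_blue below 0.1 N), for 0.2 s.
At the end, for the whole second after the job is handed in: The cup and the three saucers each stand upright (within 0.1 rad), flat on the coaster of their own colour, centre within 14 mm of the coaster's centre, at rest and released; teapot and caddy have not moved more than 20 mm (all of step 4); the robot touches nothing.
It fails at once if a piece is dropped onto its coaster (faster than 0.5 m/s within the last 14 mm above it) ((horizontal distance between cup_yellow and coaster_yellow below 0.045 m and z of cup_yellow in the frame of coaster_yellow below 0.02 m and linear speed of cup_yellow above 0.5 m/s) or (horizontal distance between saucer_red and coaster_red below 0.045 m and z of saucer_red in the frame of coaster_red below 0.02 m and linear speed of saucer_red above 0.5 m/s) or (horizontal distance between saucer_green and coaster_green below 0.045 m and z of saucer_green in the frame of coaster_green below 0.02 m and linear speed of saucer_green above 0.5 m/s) or (horizontal distance between saucer_blue and coaster_blue below 0.045 m and z of saucer_blue in the frame of coaster_blue below 0.02 m and linear speed of saucer_blue above 0.5 m/s)).
It fails at once if a saucer is carried off (over 40 mm) with another piece still standing in it ((horizontal distance between cup_yellow and saucer_red below 0.015 m and z of cup_yellow in the frame of saucer_red between 0.006 and 0.016 m and distance of saucer_red from where it was at the start of the episode above 0.04 m) or (horizontal distance between saucer_red and saucer_green below 0.015 m and z of saucer_red in the frame of saucer_green between 0.006 and 0.016 m and distance of saucer_green from where it was at the start of the episode above 0.04 m) or (horizontal distance between saucer_green and saucer_blue below 0.015 m and z of saucer_green in the frame of saucer_blue between 0.006 and 0.016 m and distance of saucer_blue from where it was at the start of the episode above 0.04 m)).
It fails at once if the teapot is disturbed (moved over 20 mm) (distance of teapot from where it was at the start of the episode above 0.02 m).
It fails at once if the caddy is disturbed (moved over 20 mm) (distance of caddy from where it was at the start of the episode above 0.02 m).
It also fails if it takes over 112 s, if anything falls off the work surface, if the arm or the gripper's body presses on something with over 40 N, if the wrist force passes 120 N, or if a joint passes its speed limit or range.

## Working session

There is one attempt and no reset: what is moved stays moved. The work goes in short steps, Python scripts to look and compute and a shell command to move; the robot and the scene stay as the last step left them, time stands still between calls to the robot, and variables do not carry over. Pictures are saved under pics/ and viewed, at most 14 in all, crops included, and the job is handed in when it is done.

```bash
mkdir -p pics
cat > h.py <<'E'
import numpy as np,cv2
from cell import observe,cams,robot,models
from scipy.spatial.transform import Rotation as R
def snap(c,f):
    im=cams.read_camera(c); cv2.imwrite('pics/'+f,im[:,:,::-1]); return im
def proj(c,p):
    m=cams.camera_model(c);T=np.linalg.inv(np.array(m['pose']));q=T[:3,:3]@np.array(p)+T[:3,3];u=np.array(m['camera_matrix'])@q;return (u[:2]/u[2]).round(0)
def ray(m,uv):
    P=np.array(m['pose']);d=P[:3,:3]@np.linalg.inv(np.array(m['camera_matrix']))@np.array([uv[0],uv[1],1.]);return P[:3,3],d/np.linalg.norm(d)
def atz(m,uv,z):
    o,d=ray(m,uv);return o+d*(z-o[2])/d[2]
def tri(ms,uvs):
    A=np.zeros((3,3));b=np.zeros(3)
    for m,uv in zip(ms,uvs):
        o,d=ray(m,uv);Q=np.eye(3)-np.outer(d,d);A+=Q;b+=Q@o
    return np.linalg.solve(A,b)
E
python3 - <<'E'
from h import *
np.set_printoptions(precision=4,suppress=True)
names="cup_yellow saucer_red saucer_green saucer_blue coaster_yellow coaster_red coaster_green coaster_blue teapot caddy".split()
for c in ['top','side']:
    snap(c,c+'0.png'); print(c,np.array(cams.camera_model(c)['pose'])[:3,3])
    for n in names:
        for r in models.pinpoint(n,c)[:3]: print(n,np.round(r['position'],4),round(r['confidence'],2),proj(c,r['position']))
print(observe())
E
```

```text
top [ 0.2205 -0.0113  1.78  ]
cup_yellow [0.4457 0.2581 0.0539] 0.56 [240. 235.]
cup_yellow [0.6007 0.2272 0.0158] 0.32 [252. 187.]
saucer_red [0.4478 0.2568 0.0448] 0.53 [241. 235.]
saucer_green [ 0.2264  0.3554 -0.0015] 0.55 [211. 309.]
saucer_green [ 0.2663  0.2739 -0.002 ] 0.51 [237. 296.]
saucer_blue [0.4506 0.2515 0.0187] 0.45 [244. 235.]
coaster_yellow [ 0.5983 -0.2672  0.015 ] 0.8 [413. 185.]
coaster_red [0.6017 0.2252 0.0174] 0.72 [253. 186.]
coaster_red [0.4498 0.2516 0.0314] 0.6 [243. 235.]
coaster_green [ 0.4626 -0.0181  0.0175] 0.73 [332. 230.]
coaster_green [ 0.5979 -0.2641  0.0151] 0.67 [412. 185.]
coaster_blue [ 0.4401 -0.2396  0.0209] 0.95 [406. 236.]
teapot [ 0.549  -0.5142  0.0142] 0.57 [495. 200.]
caddy [0.4577 0.4927 0.0205] 0.65 [165. 234.]
caddy [ 0.4643 -0.0172  0.018 ] 0.61 [332. 229.]
side [0.0773 0.7337 0.808 ]
cup_yellow [0.4482 0.2554 0.0546] 0.86 [260. 316.]
saucer_red [0.4443 0.2532 0.0459] 0.66 [263. 319.]
saucer_green [0.2583 0.2765 0.0019] 0.86 [340. 375.]
saucer_green [ 0.223   0.3557 -0.0012] 0.58 [340. 418.]
saucer_green [0.4509 0.2574 0.0318] 0.5
[... 213 characters left out ...]
5] 0.58 [311. 243.]
coaster_blue [ 0.4427 -0.242   0.0163] 0.91 [355. 198.]
teapot [ 0.5482 -0.5185  0.0164] 0.85 [358. 143.]
teapot [0.4474 0.2518 0.0543] 0.28 [261. 315.]
caddy [0.4634 0.4915 0.0204] 0.96 [184. 422.]
{'time': 1.1, 'qpos': array([-1.482 ,  0.342 ,  1.5241, -0.    ,  1.2754, -0.146 ]), 'qvel': array([-0.0002,  0.0008,  0.0005,  0.0004, -0.0016,  0.0016]), 'joint_efforts': array([ -0.0011, -43.1137, -24.448 ,   0.0715,   0.0483,  -0.    ]), 'tool_pos': array([ 0.1222, -0.5106,  0.4048]), 'tool_rot': array([3.1415, 0.    , 0.2348]), 'contact_force': array([-1.0778, -0.4501, -1.5407]), 'torque': array([0.0122, 0.0315, 0.0084]), 'grip_force': 0.0, 'opening': 0.09204653959531074}
```

View pics/top0.png

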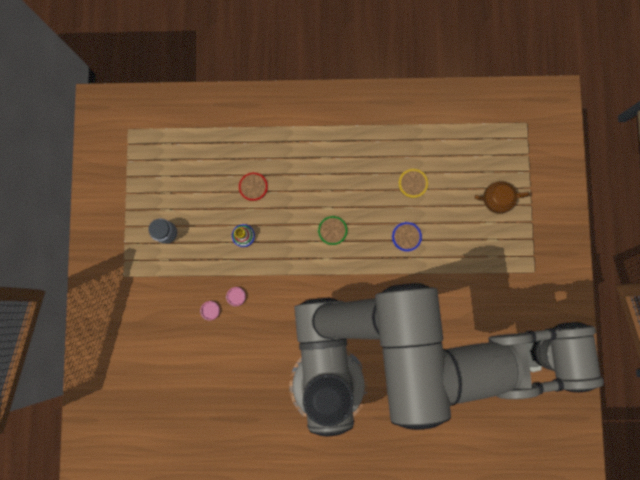

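View pics/side0.png

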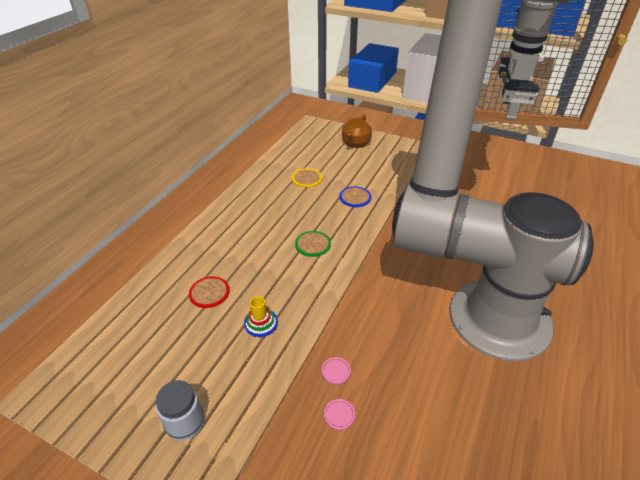

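The top view shows the stack at (243,235) and the coasters at yellow (413,183), red (253,186), green (333,230) and blue (406,236). The teapot is at (501,197) and the caddy at (162,231).

Two pink discs lie off the shelf at (210,310) and (236,296). These are the green-saucer look-alikes. The real green saucer is the green rim within the stack at side (260,320), so I'll measure by colour and enlarge that.

Run:
```python
from h import *
np.set_printoptions(precision=4,suppress=True)
hs={'red':[(0,8),(172,180)],'yellow':[(22,34)],'green':[(45,85)],'blue':[(110,130)]}
win={'top':{'yellow':(413,184),'red':(253,186),'green':(333,230),'blue':(407,236)},'side':{'yellow':(307,178),'red':(210,292),'green':(313,243),'blue':(355,197)}}
res={}
for c in ['top','side']:
    im=cv2.imread(f'pics/{c}0.png');hsv=cv2.cvtColor(im,cv2.COLOR_BGR2HSV).astype(int)
    for k,rs in hs.items():
        m=np.zeros(im.shape[:2],bool)
        for a,b in rs: m|=(hsv[...,0]>=a)&(hsv[...,0]<=b)
        m&=(hsv[...,1]>150)&(hsv[...,2]>60)
        u,v=win[c][k];w=np.zeros_like(m);w[v-28:v+28,u-28:u+28]=1
        y,x=np.nonzero(m&w);
        h=cv2.convexHull(np.stack([x,y],1).astype(np.int32))
        e=cv2.fitEllipse(h.astype(np.float32)); res[c,k]=e[0]
        M=cams.camera_model(c);P=np.array([atz(M,p,0.026) for p in h[:,0]])[:,:2]
        A=np.c_[2*P,np.ones(len(P))];s=np.linalg.lstsq(A,(P**2).sum(1),rcond=None)[0]
        print(c,k,len(x),'centre px',np.round(e[0],1),'circle@z.026',s[:2],'d',2*np.sqrt(s[2]+s[0]**2+s[1]**2))
ms=[cams.camera_model(c) for c in ['top','side']]
for k in hs: print(k,tri(ms,[res['top',k],res['side',k]]))
a=cv2.imread('pics/side0.png')[285:345,220:300];b=cv2.imread('pics/top0.png')[205:265,203:283]
cv2.imwrite('pics/crop.png',np.hstack([cv2.resize(q,(400,300),interpolation=cv2.INTER_CUBIC) for q in (a,b)]))
```

```text
top red 223 centre px [252.8 186.1] circle@z.026 [0.6005 0.2246] d 0.09015152885014514
top yellow 165 centre px [412.8 182.9] circle@z.026 [ 0.6037 -0.2644] d 0.0882528717396455Traceback (most recent call last):
  File "<stdin>", line 15, in <module>
AttributeError: 'NoneType' object has no attribute 'astype'
```

```bash
cat > m.py <<'E'
from h import *
np.set_printoptions(precision=4,suppress=True)
hs={'red':[(0,8),(172,180)],'yellow':[(22,34)],'green':[(45,88)],'blue':[(110,130)]}
def ring(im,M,k,uv,z,hw=28,smin=150,vmin=50):
    hsv=cv2.cvtColor(im,cv2.COLOR_BGR2HSV).astype(int);m=np.zeros(im.shape[:2],bool)
    for a,b in hs[k]: m|=(hsv[...,0]>=a)&(hsv[...,0]<=b)
    m&=(hsv[...,1]>smin)&(hsv[...,2]>vmin)
    u,v=map(int,uv);w=np.zeros_like(m);w[max(0,v-hw):v+hw,max(0,u-hw):u+hw]=1
    y,x=np.nonzero(m&w);h=cv2.convexHull(np.stack([x,y],1).astype(np.int32))
    e=cv2.fitEllipse(h.astype(np.float32))
    P=np.array([atz(M,p,z) for p in h[:,0]])[:,:2];A=np.c_[2*P,np.ones(len(P))];s=np.linalg.lstsq(A,(P**2).sum(1),rcond=None)[0]
    return e[0],s[:2],2*np.sqrt(s[2]+s[0]**2+s[1]**2),len(x)
E
python3 - <<'E'
from m import *
win={'top':{'yellow':(413,184),'red':(253,186),'green':(333,230),'blue':(407,236)},'side':{'yellow':(307,178),'red':(210,292),'green':(313,243),'blue':(355,197)}}
res={};ms={c:cams.camera_model(c) for c in win}
for c in win:
    im=cv2.imread(f'pics/{c}0.png')
    for k in hs:
        try:
            r=ring(im,ms[c],k,win[c][k],.026,smin=80 if k in('green','blue') else 150);res[c,k]=r[0];print(c,k,r)
        except Exception as e: print(c,k,'fail')
for k in hs:
    try: print(k,tri(list(ms.values()),[res[c,k] for c in win]))
    except Exception: pass
a=cv2.imread('pics/side0.png')[285:345,220:300];b=cv2.imread('pics/top0.png')[205:265,203:283]
cv2.imwrite('pics/crop.png',np.hstack([cv2.resize(q,(400,300),interpolation=cv2.INTER_CUBIC) for q in (a,b)]))
E
```

```text
top red ((252.75303649902344, 186.097900390625), array([0.6005, 0.2246]), np.float64(0.09015152885014514), 223)
top yellow ((412.8016052246094, 182.87982177734375), array([ 0.6037, -0.2644]), np.float64(0.0882528717396455), 165)
top green ((332.40045166015625, 230.08676147460938), array([ 0.4615, -0.0178]), np.float64(0.08707025524909892), 143)
top blue ((406.43408203125, 236.1964111328125), array([ 0.4402, -0.2408]), np.float64(0.08858284456007773), 189)
side red ((208.61509704589844, 291.7688903808594), array([0.6019, 0.2269]), np.float64(0.0923697799136421), 377)
side yellow ((306.380859375, 177.33065795898438), array([ 0.6067, -0.2614]), np.float64(0.09381259600476245), 152)
side green ((312.5231018066406, 243.2904510498047), array([ 0.4633, -0.0148]), np.float64(0.09115301097972604), 227)
side blue ((354.77984619140625, 196.3508758544922), array([ 0.4425, -0.2375]), np.float64(0.09181655188826013), 178)
red [0.6022 0.2257 0.0228]
yellow [ 0.6059 -0.2641  0.0235]
green [ 0.4632 -0.0173  0.0224]
blue [ 0.4421 -0.2407  0.0227]
```

View pics/crop.png

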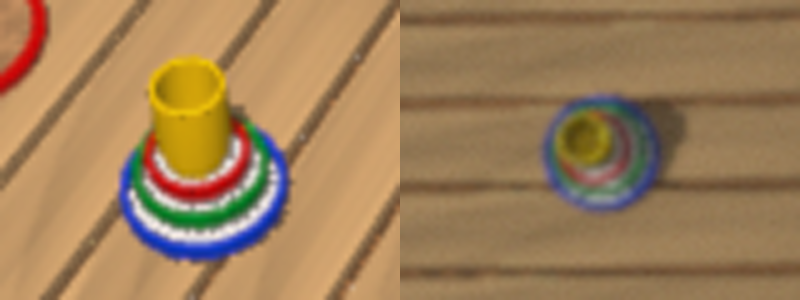

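The crop shows one stack: yellow cup, then red, green and blue rims, all concentric. So this is the stack I want and the pink discs are decoys. The triangulated coaster tops come out at about 0.023 m, against 0.026 m in the text. I'll move the hand toward the stack and square the yaw.

```bash
python3 -m jog '[[[0.98,-0.56,0],0.0747,0],[[0.98,-0.56,0],0.0747,0],[[0.98,-0.56,0],0.0747,0],[[0.98,-0.56,0],0.0747,0],[[0.98,-0.56,0],0.0747,0],[[0.98,-0.56,0],0.0747,0],[[0.98,-0.56,0],0.0747,0],[[0.98,-0.56,0],0.0747,0],[[0.98,-0.56,0],0.0747,0],[[0.98,-0.56,0],0.0747,0],[[0.98,-0.56,0],0.0747,0],[[0.98,-0.56,0],0.0747,0]]' 10
```

```text
time: 2.6
tool_pos: [0.4507, -0.2024, 0.4048]
tool_rot: [3.141, -0.0, -0.002]
contact_force: [0.9, 0.2, 0.3]
opening: 0.0916
grip_force: 0.0
```

```bash
python3 -m jog '[[[0,-0.99,0],0,0],[[0,-0.99,0],0,0],[[0,-0.99,0],0,0],[[0,-0.99,0],0,0],[[0,-0.99,0],0,0],[[0,-0.99,0],0,0],[[0,-0.99,0],0,0],[[0,-0.99,0],0,0],[[0,-0.99,0],0,0],[[0,-0.99,0],0,0],[[0,-0.99,0],0,0],[[0,-0.99,0],0,0]]'
python3 - <<'E'
from m import *
snap('wrist','w1.png');print(cams.camera_model('wrist'))
print(proj('wrist',[.449,.254,.098]),proj('wrist',[.449,.254,.036]))
for n in ['cup_yellow','saucer_red','saucer_green','saucer_blue']:
    for r in models.pinpoint(n,'wrist')[:2]: print(n,np.round(r['position'],4),r['confidence'])
E
```

```text
time: 4.1
tool_pos: [0.4514, 0.194, 0.4047]
tool_rot: [3.142, -0.0, -0.001]
contact_force: [0.3, 0.7, -0.3]
opening: 0.0917
grip_force: 0.0
{'camera_matrix': array([[429.9187,   0.    , 316.0875],
       [  0.    , 429.9187, 241.4822],
       [  0.    ,   0.    ,   1.    ]]), 'pose': array([[ 0.0004, -0.9538, -0.3004,  0.5319],
       [-1.    , -0.0005,  0.0003,  0.1931],
       [-0.0005,  0.3004, -0.9538,  0.3849],
       [ 0.    ,  0.    ,  0.    ,  1.    ]])}
[229. 231.] [243. 211.]
cup_yellow [0.4465 0.2552 0.0476] 0.4
saucer_red [0.4473 0.2544 0.0385] 0.92
saucer_green [0.2246 0.3506 0.0002] 0.58
saucer_blue [ 0.4603 -0.0122  0.0187] 0.55
```

View pics/w1.png

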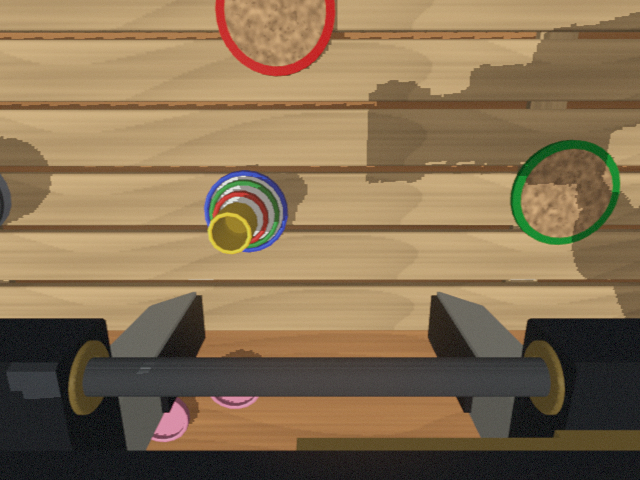

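The wrist view shows the cup rim at (230,233), the blue rim at (246,211), the red coaster at (276,15), and the green coaster at (566,192). I'll fit the rings here for precise positions.

Run:
```python
from m import *
im=cv2.imread('pics/w1.png');M=cams.camera_model('wrist')
print('cup',ring(im,M,'yellow',(230,233),.098,30))
print('blue',ring(im,M,'blue',(246,211),.036,50))
print('green',ring(im,M,'green',(244,214),.047,40,100))
print('gco',ring(im,M,'green',(566,192),.026,65,100))
h=cams.camera_model('top'),M
# heights by two views (top+wrist): cup rim, blue rim
t=cv2.imread('pics/top0.png')
for k,uv,w,hw in (('blue',(243,235),(246,211),50),('yellow',(239,232),(230,233),30)):
    print(k,tri(h,[ring(t,h[0],k,uv,.05,14,90)[0],ring(im,M,k,w,.05,hw)[0]]))
```

```text
cup ((232.2172393798828, 228.33621215820312), array([0.4508, 0.2515]), np.float64(0.03548335644061375), 1776)
blue ((245.49171447753906, 211.0113067626953), array([0.4475, 0.2523]), np.float64(0.06763565656146646), 488)
green ((243.8147430419922, 213.80059814453125), array([0.4483, 0.2517]), np.float64(0.05591671752494935), 648)
gco ((565.0751342773438, 191.6677703857422), array([ 0.4616, -0.0166]), np.float64(0.09041040765073736), 2610)
blue [0.4482 0.2527 0.0349]
yellow [0.448  0.2544 0.0872]
```

Stack axis is about (0.448, 0.253), and the blue rim height of 0.035 m is as expected. Next I go above it, descend and grip the cup.

```bash
python3 -m jog '[[[-0.0085,-0.1475,0],0,0],[[-0.0085,-0.1475,0],0,0],[[-0.0085,-0.1475,0.1],0,0],[[-0.0085,-0.1475,0.2],0,0.3],[[-0.0085,-0.1475,0.3],0,0.3],[[-0.0085,-0.1475,0.36],0,0.3],[[-0.0085,-0.1475,0.407],0,0.3],[[-0.0085,-0.1475,0.407],0,0.3],[[-0.0085,-0.1475,0.407],0,0.5],[[-0.0085,-0.1475,0.407],0,0.8],[[-0.0085,-0.1475,0.407],0,1],[[-0.0085,-0.1475,0.407],0,1]]' 12
python3 -m jog '[[[0,0,0],0,1],[[0,0,0],0,1],[[0,0,0],0,1],[[0,0,0],0,1]]'
```

```text
time: 5.85
tool_pos: [0.4479, 0.2535, 0.2423]
tool_rot: [-3.141, -0.001, 0.0]
contact_force: [0.1, 0.2, 2.9]
opening: 0.0315
grip_force: 12.0
time: 6.35
tool_pos: [0.4479, 0.2535, 0.2423]
tool_rot: [-3.141, -0.001, 0.0]
contact_force: [-1.0, -0.9, 5.0]
opening: 0.0312
grip_force: 12.0
```

```bash
python3 -m jog '[[[0,0,-0.03],0,1],[[0,0,-0.08],0,1],[[0,0,-0.16],0,1],[[0,0,-0.25],0,1],[[0.05,0.1,-0.3],0,1],[[0.1,0.24,-0.3],0,1],[[0.15,0.38,-0.3],0,1],[[0.2,0.52,-0.3],0,1],[[0.25,0.66,-0.3],0,1],[[0.25,0.66,-0.3],0,1]]'
python3 -m jog '[[[0.05,0.14,0],0,1],[[0.1,0.28,0],0,1],[[0.14,0.42,0],0,1],[[0.14,0.54,0],0,1],[[0.14,0.6325,0],0,1],[[0.14,0.6325,0],0,1],[[0.14,0.6325,0],0,1]]'
python3 - <<'E'
from m import *
im=snap('wrist','w2.png')[:,:,::-1].copy();M=cams.camera_model('wrist')
p=proj('wrist',[.604,-.2635,.026]);print(p)
print(models.pinpoint('coaster_yellow','wrist')[:2])
E
```

```text
time: 7.6
tool_pos: [0.5487, -0.0143, 0.362]
tool_rot: [3.141, -0.0, -0.005]
contact_force: [-0.5, 0.5, -1.2]
opening: 0.0313
grip_force: 12.0
time: 8.48
tool_pos: [0.604, -0.2623, 0.3619]
tool_rot: [-3.141, 0.001, 0.001]
contact_force: [0.2, 0.8, -0.1]
opening: 0.0312
grip_force: 12.0
[317. 218.]
[{'position': [0.605, -0.2618, 0.0218], 'confidence': 0.79}]
```

View pics/w2.png

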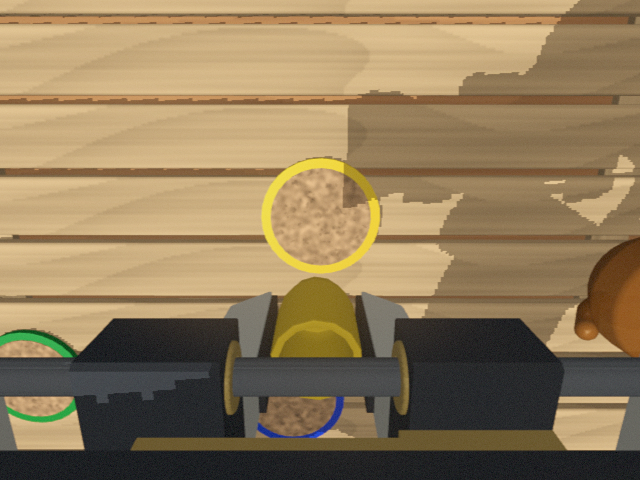

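The cup is in the gripper at (317,340) and the yellow coaster is at (320,215), about 3 px from prediction. I'll lower with that small correction.

```bash
python3 -m jog '[[[0.0025,0.006,0.1],0,1],[[0.0025,0.006,0.2],0,1],[[0.0025,0.006,0.28],0,1],[[0.0025,0.006,0.32],0,1],[[0.0025,0.006,0.34],0,1],[[0.0025,0.006,0.352],0,1],[[0.0025,0.006,0.358],0,1],[[0.0025,0.006,0.362],0,1],[[0.0025,0.006,0.362],0,1],[[0.0025,0.006,0.362],0,1]]'
python3 -m jog '[[[0,0,0.002],0,1],[[0,0,0.004],0,1],[[0,0,0.004],0,1]]'
```

```text
time: 9.82
tool_pos: [0.605, -0.266, 0.2174]
tool_rot: [3.141, -0.0, 0.0]
contact_force: [-0.6, -0.3, -0.9]
opening: 0.0311
grip_force: 12.0
time: 10.2
tool_pos: [0.6049, -0.2659, 0.2154]
tool_rot: [-3.142, 0.0, 0.0]
contact_force: [0.8, 0.3, -0.8]
opening: 0.0311
grip_force: 12.0
```

```bash
python3 -m jog '[[[0,0,0.0015],0,1],[[0,0,0.003],0,1],[[0,0,0.003],0,1]]'
```

```text
time: 10.58
tool_pos: [0.6049, -0.2659, 0.2153]
tool_rot: [3.141, -0.0, 0.0]
contact_force: [-2.2, 1.3, 7.0]
opening: 0.0309
grip_force: 12.0
```

Contact at 7 N, so the cup is down. I release it and retreat upward.

```bash
python3 -m jog '[[[0,0,-0.003],0,0.9],[[0,0,-0.003],0,0.55],[[0,0,-0.003],0,0.45],[[0,0,-0.003],0,0.4],[[0,0,-0.003],0,0.4],[[0,0,-0.05],0,0.4],[[0,0,-0.15],0,0.4],[[0,0,-0.25],0,0.4],[[0,0,-0.37],0,0.4],[[0,0,-0.37],0,0.4]]'
python3 - <<'E'
from m import *
im=snap('wrist','w3.png')[:,:,::-1].copy();M=cams.camera_model('wrist')
e=ring(im,M,'yellow',(320,215),.026,70);print(e)
for n in ('cup_yellow','coaster_yellow'):print(models.pinpoint(n,'wrist')[:2])
E
```

```text
time: 11.82
tool_pos: [0.6054, -0.2661, 0.369]
tool_rot: [3.136, -0.01, 0.0]
contact_force: [-0.1, -0.1, 0.1]
opening: 0.0554
grip_force: 0.0
((312.40557861328125, 219.1245880126953), array([ 0.6027, -0.265 ]), np.float64(0.08901020744365333), 4835)
[{'position': [0.6032, -0.2633, 0.023], 'confidence': 0.67}]
[{'position': [0.6055, -0.2634, 0.02], 'confidence': 0.66}]
```

View pics/w3.png

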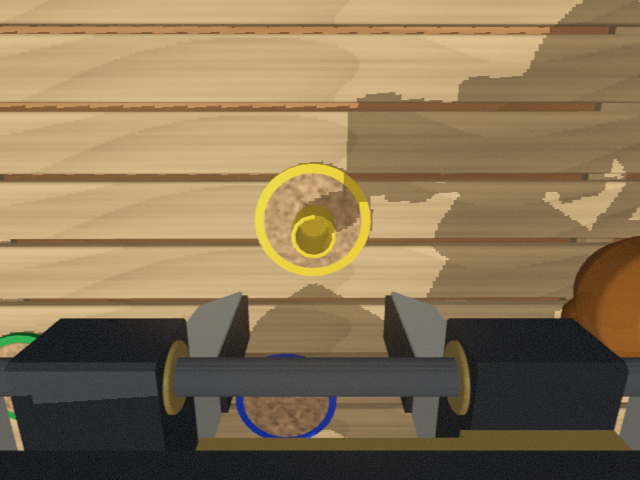

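The cup stands upright in the middle of the yellow coaster: rim at (314,236), ring at (312,219). Back to the stack.

```bash
python3 -m jog '[[[-0.05,-0.14,0],0,0.25],[[-0.1,-0.28,0],0,0.25],[[-0.15,-0.42,0],0,0.25],[[-0.18,-0.56,0],0,0.25],[[-0.2,-0.66,0],0,0.25],[[-0.2,-0.66,0],0,0.25],[[-0.2,-0.66,0],0,0.25]]'
python3 -m jog '[[[-0.05,-0.14,0],0,0.25],[[-0.1,-0.28,0],0,0.25],[[-0.15,-0.42,0],0,0.25],[[-0.193,-0.5,0],0,0.25],[[-0.193,-0.58,0],0,0.25],[[-0.193,-0.6375,0],0,0.25],[[-0.193,-0.6375,0],0,0.25],[[-0.193,-0.6375,0],0,0.25]]'
python3 - <<'E'
from m import *
im=snap('wrist','w4.png')[:,:,::-1].copy();M=cams.camera_model('wrist');print(observe()['tool_pos'])
p=proj('wrist',[.448,.253,.05]);print(p)
for k,z,d in (('red',.058,28),('green',.047,36),('blue',.036,46)):print(k,ring(im,M,k,p,z,d,130 if k=='red' else 100))
E
```

```text
time: 12.85
tool_pos: [0.5249, -0.0022, 0.3616]
tool_rot: [3.141, 0.001, 0.0]
contact_force: [0.6, -1.5, 0.6]
opening: 0.0688
grip_force: 0.0
time: 13.85
tool_pos: [0.4482, 0.2519, 0.3618]
tool_rot: [3.141, 0.001, -0.001]
contact_force: [1.0, -0.5, -0.3]
opening: 0.0689
grip_force: 0.0
[0.4481 0.2519 0.3619]
[313. 226.]
red ((313.15374755859375, 228.20338439941406), array([0.4482, 0.2527]), np.float64(0.04321978534998168), 747)
green ((314.94976806640625, 223.4148712158203), array([0.4482, 0.2515]), np.float64(0.05591197540534621), 702)
blue ((314.3806457519531, 219.68943786621094), array([0.4477, 0.252 ]), np.float64(0.06891403448830843), 1055)
```

View pics/w4.png

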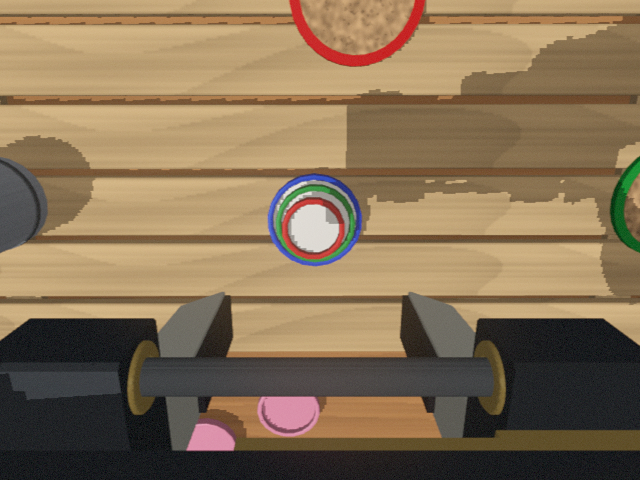

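The saucers are undisturbed, still nested, centred at (313,228). Grip red next.

```bash
python3 -m jog '[[[0,-0.001,0.1],0,0.25],[[0,-0.001,0.2],0,0.25],[[0,-0.001,0.28],0,0.25],[[0,-0.001,0.315],0,0.25],[[0,-0.001,0.332],0,0.25],[[0,-0.001,0.332],0,0.25],[[0,-0.001,0.332],0,0.4],[[0,-0.001,0.332],0,0.5],[[0,-0.001,0.332],0,0.7],[[0,-0.001,0.332],0,1],[[0,-0.001,0.332],0,1],[[0,-0.001,0.332],0,1]]' 15
```

```text
time: 15.4
tool_pos: [0.4478, 0.2535, 0.2298]
tool_rot: [-3.141, -0.001, 0.0]
contact_force: [-0.8, 0.2, 5.9]
opening: 0.0424
grip_force: 15.0
```

```bash
python3 -m jog '[[[0,0,0],0,1],[[0,0,-0.01],0,1],[[0,0,-0.02],0,1],[[0,0,-0.04],0,1],[[0,0,-0.08],0,1],[[0,0,-0.14],0,1],[[0,0,-0.2],0,1],[[0,0,-0.2],0,1],[[0,0,-0.2],0,1]]'
python3 - <<'E'
from m import *
im=snap('wrist','w5.png')[:,:,::-1].copy();M=cams.camera_model('wrist')
print(ring(im,M,'red',(356,1),.026,75))
E
```

```text
time: 16.52
tool_pos: [0.4474, 0.2533, 0.3089]
tool_rot: [3.141, 0.001, 0.0]
contact_force: [-0.5, -0.1, -0.1]
opening: 0.0427
grip_force: 15.0
((363.37042236328125, 5.37025260925293), array([0.5941, 0.2251]), np.float64(0.08105730140216177), 2275)
```

View pics/w5.png

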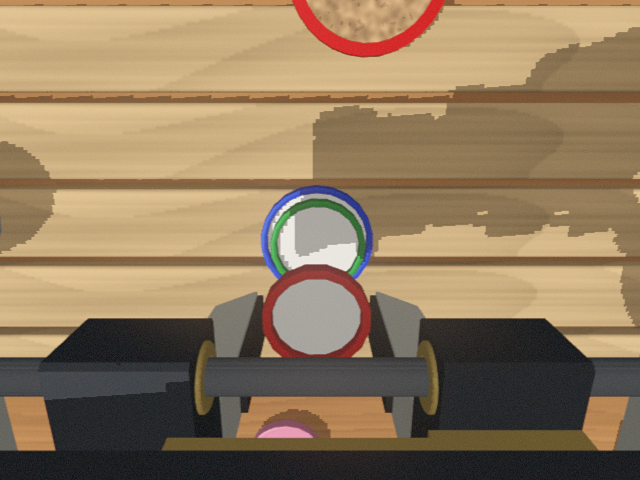

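Red came away alone (317,315), with green and blue left behind at (318,240). To the red coaster.

```bash
python3 -m jog '[[[0.1,0.02,0],0,1],[[0.2,0.04,0],0,1],[[0.3,0.06,0],0,1],[[0.386,0.07,0],0,1],[[0.386,0.07,0],0,1],[[0.386,0.07,0.08],0,1],[[0.386,0.07,0.15],0,1],[[0.386,0.07,0.19],0,1],[[0.386,0.07,0.21],0,1],[[0.386,0.07,0.222],0,1],[[0.386,0.07,0.228],0,1],[[0.386,0.07,0.228],0,1]]'
python3 -m jog '[[[0,0,0.003],0,1],[[0,0,0.006],0,1],[[0,0,0.006],0,1]]'
```

```text
time: 18.08
tool_pos: [0.6021, 0.2255, 0.2188]
tool_rot: [-3.142, -0.001, 0.0]
contact_force: [-0.3, -0.0, -0.7]
opening: 0.0429
grip_force: 15.0
time: 18.45
tool_pos: [0.602, 0.2254, 0.2158]
tool_rot: [3.142, 0.0, 0.0]
contact_force: [0.2, -0.5, -0.7]
opening: 0.043
grip_force: 15.0
```

```bash
python3 -m jog '[[[0,0,0.002],0,1],[[0,0,0.004],0,1],[[0,0,0.004],0,1]]'
```

```text
time: 18.82
tool_pos: [0.602, 0.2255, 0.2142]
tool_rot: [3.141, 0.0, 0.0]
contact_force: [-0.2, -0.6, -0.5]
opening: 0.0429
grip_force: 15.0
```

```bash
python3 -m jog '[[[0,0,0.002],0,1],[[0,0,0.004],0,1],[[0,0,0.004],0,1]]'
```

```text
time: 19.2
tool_pos: [0.602, 0.2255, 0.2139]
tool_rot: [-3.142, -0.001, 0.0]
contact_force: [-2.8, -0.7, 8.3]
opening: 0.0428
grip_force: 15.0
```

```bash
python3 -m jog '[[[0,0,-0.003],0,0.8],[[0,0,-0.003],0,0.4],[[0,0,-0.003],0,0.25],[[0,0,-0.003],0,0.25],[[0,0,-0.003],0,0.25],[[0,0,-0.05],0,0.25],[[0,0,-0.15],0,0.25],[[0,0,-0.25],0,0.25],[[0,0,-0.37],0,0.2],[[0,0,-0.37],0,0.2],[[0,0,-0.37],0,0.2]]'
python3 - <<'E'
from m import *
im=snap('wrist','w6.png')[:,:,::-1].copy();M=cams.camera_model('wrist')
p=proj('wrist',[.602,.2255,.03]);print(p);print('coaster',ring(im,M,'red',p,.026,75));print('saucer',ring(im,M,'red',p,.042,40))
E
```

```text
time: 20.58
tool_pos: [0.6017, 0.2254, 0.3613]
tool_rot: [-3.142, -0.0, 0.0]
contact_force: [0.4, -0.3, 0.4]
opening: 0.0733
grip_force: 0.0
[315. 219.]
coaster ((316.9725036621094, 217.86062622070312), array([0.5996, 0.2237]), np.float64(0.08941298395918643), 3961)Traceback (most recent call last):
  File "<stdin>", line 3, in <module>
  File "m.py", line 10, in ring
    e=cv2.fitEllipse(h.astype(np.float32))
cv2.error: OpenCV(4.12.0) /io/opencv/modules/imgproc/src/shapedescr.cpp:361: error: (-201:Incorrect size of input array) There should be at least 5 points to fit the ellipse in function 'fitEllipseNoDirect'
```

View pics/w6.png

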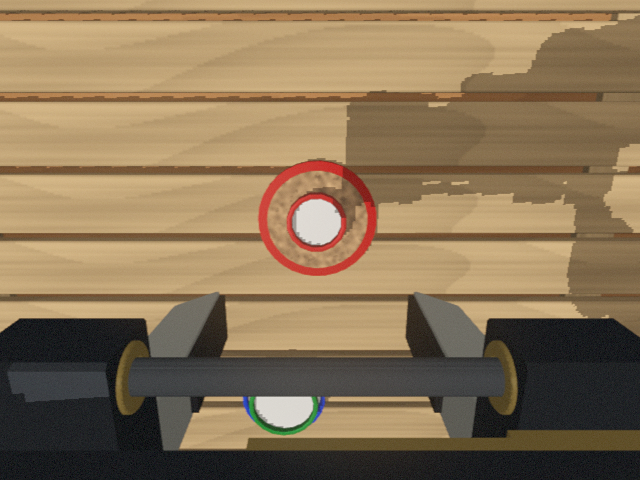

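Red sits centred on its coaster, at (317,222) within (317,218). Now green.

```bash
python3 -m jog '[[[-0.1,-0.02,0],0,0.2],[[-0.2,-0.04,0],0,0.2],[[-0.3,-0.06,0],0,0.2],[[-0.384,-0.069,0],0,0.2],[[-0.384,-0.069,0],0,0.2],[[-0.384,-0.069,0],0,0.2],[[-0.384,-0.069,0.1],0,0.2],[[-0.384,-0.069,0.2],0,0.2],[[-0.384,-0.069,0.3],0,0.2],[[-0.384,-0.069,0.335],0,0.2],[[-0.384,-0.069,0.358],0,0.2],[[-0.384,-0.069,0.358],0,0.2]]'
python3 -m jog '[[[0,0,0],0,0.25],[[0,0,0],0,0.35],[[0,0,0],0,0.5],[[0,0,0],0,1],[[0,0,0],0,1],[[0,0,0],0,1]]' 15
```

```text
time: 22.12
tool_pos: [0.4489, 0.2531, 0.2178]
tool_rot: [-3.141, -0.001, -0.0]
contact_force: [-0.2, -0.3, -0.7]
opening: 0.0734
grip_force: 0.0
time: 22.88
tool_pos: [0.4486, 0.2531, 0.2181]
tool_rot: [-3.141, -0.001, 0.0]
contact_force: [-0.5, -0.9, 6.2]
opening: 0.0569
grip_force: 15.0
```

```bash
python3 -m jog '[[[0,0,0],0,1],[[0,0,-0.01],0,1],[[0,0,-0.02],0,1],[[0,0,-0.04],0,1],[[0,0,-0.08],0,1],[[0,0,-0.14],0,1],[[0,0,-0.22],0,1],[[0,0,-0.22],0,1],[[0,0,-0.22],0,1]]'
python3 -c "
from m import *
snap('wrist','w7.png')"
```

```text
time: 24.0
tool_pos: [0.4481, 0.2529, 0.3051]
tool_rot: [3.141, 0.001, 0.0]
contact_force: [-0.4, -0.3, -1.0]
opening: 0.0567
grip_force: 15.0
```

View pics/w7.png

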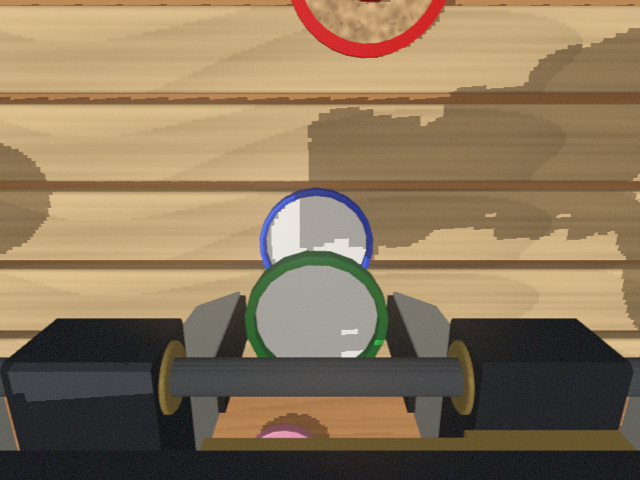

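Green is lifted alone (317,317) and blue stays at (317,243). To the green coaster.

```bash
python3 -m jog '[[[0.01,0.14,0],0,1],[[0.02,0.28,0],0,1],[[0.03,0.42,0],0,1],[[0.036,0.56,0],0,1],[[0.036,0.675,0],0,1],[[0.036,0.675,0],0,1],[[0.036,0.675,0.08],0,1],[[0.036,0.675,0.15],0,1],[[0.036,0.675,0.19],0,1],[[0.036,0.675,0.21],0,1],[[0.036,0.675,0.217],0,1],[[0.036,0.675,0.217],0,1]]'
python3 -m jog '[[[0,0,0.003],0,1],[[0,0,0.006],0,1],[[0,0,0.006],0,1]]'
python3 -m jog '[[[0,0,0.002],0,1],[[0,0,0.004],0,1],[[0,0,0.004],0,1]]'
```

```text
time: 25.55
tool_pos: [0.463, -0.0167, 0.2189]
tool_rot: [3.141, -0.0, 0.0]
contact_force: [0.5, 1.2, -0.9]
opening: 0.0565
grip_force: 15.0
time: 25.92
tool_pos: [0.4629, -0.017, 0.2164]
tool_rot: [3.141, -0.0, 0.0]
contact_force: [-0.4, -0.4, -1.0]
opening: 0.0565
grip_force: 15.0
time: 26.3
tool_pos: [0.4628, -0.017, 0.2146]
tool_rot: [3.142, 0.0, 0.0]
contact_force: [0.3, -0.5, -0.7]
opening: 0.0569
grip_force: 15.0
```

```bash
python3 -m jog '[[[0,0,0.002],0,1],[[0,0,0.004],0,1],[[0,0,0.004],0,1]]'
```

```text
time: 26.68
tool_pos: [0.4629, -0.0169, 0.2132]
tool_rot: [3.141, -0.0, 0.0]
contact_force: [-0.8, 1.2, 1.1]
opening: 0.0567
grip_force: 15.0
```

```bash
python3 -m jog '[[[0,0,0.0015],0,1],[[0,0,0.002],0,1],[[0,0,0.002],0,1]]'
```

```text
time: 27.05
tool_pos: [0.4628, -0.0169, 0.213]
tool_rot: [3.141, -0.0, 0.0]
contact_force: [-2.4, 0.8, 10.0]
opening: 0.0562
grip_force: 15.0
```

Touchdown, so I release, lift and check.

```bash
python3 -m jog '[[[0,0,-0.002],0,0.5],[[0,0,-0.002],0,0.3],[[0,0,-0.002],0,0.15],[[0,0,-0.002],0,0.1],[[0,0,-0.002],0,0.1],[[0,0,-0.05],0,0.1],[[0,0,-0.15],0,0],[[0,0,-0.25],0,0],[[0,0,-0.37],0,0],[[0,0,-0.37],0,0],[[0,0,-0.37],0,0]]'
python3 -c "
from m import *
snap('wrist','w8.png')"
```

```text
time: 28.42
tool_pos: [0.4625, -0.0169, 0.3597]
tool_rot: [-3.142, 0.001, 0.0]
contact_force: [0.1, 0.9, -1.0]
opening: 0.0919
grip_force: 0.0
```

View pics/w8.png

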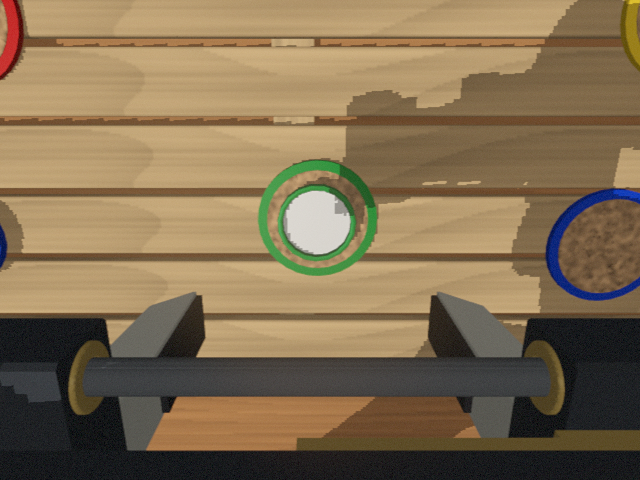

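Green sits centred, (317,222) in (318,217). Now blue, with the fingers fully open.

```bash
python3 -m jog '[[[-0.01,-0.14,0],0,0],[[-0.02,-0.28,0],0,0],[[-0.03,-0.42,0],0,0],[[-0.036,-0.56,0],0,0],[[-0.036,-0.673,0],0,0],[[-0.036,-0.673,0],0,0],[[-0.036,-0.673,0],0,0],[[-0.036,-0.673,0.12],0,0],[[-0.036,-0.673,0.24],0,0],[[-0.036,-0.673,0.33],0,0],[[-0.036,-0.673,0.37],0,0],[[-0.036,-0.673,0.382],0,0]]'
python3 -m jog '[[[0,0,0],0,0],[[0,0,0],0,0.1],[[0,0,0],0,0.2],[[0,0,0],0,0.3],[[0,0,0],0,1],[[0,0,0],0,1],[[0,0,0],0,1],[[0,0,0],0,1]]' 15
python3 -m jog '[[[0,0,-0.01],0,1],[[0,0,-0.02],0,1],[[0,0,-0.04],0,1],[[0,0,-0.08],0,1],[[0,0,-0.14],0,1],[[0,0,-0.26],0,1],[[0,0,-0.26],0,1],[[0,0,-0.26],0,1]]'
python3 -c "
from m import *
snap('wrist','w9.png')"
```

```text
time: 29.98
tool_pos: [0.4484, 0.2508, 0.2062]
tool_rot: [3.14, 0.003, -0.002]
contact_force: [0.1, 0.9, -0.3]
opening: 0.0916
grip_force: 0.0
time: 30.98
tool_pos: [0.4486, 0.2523, 0.2079]
tool_rot: [-3.141, -0.001, 0.0]
contact_force: [-0.9, -1.1, 4.9]
opening: 0.0695
grip_force: 15.0
time: 31.98
tool_pos: [0.4481, 0.2521, 0.3113]
tool_rot: [3.141, 0.0, 0.0]
contact_force: [0.3, 0.2, -0.8]
opening: 0.0697
grip_force: 15.0
```

View pics/w9.png

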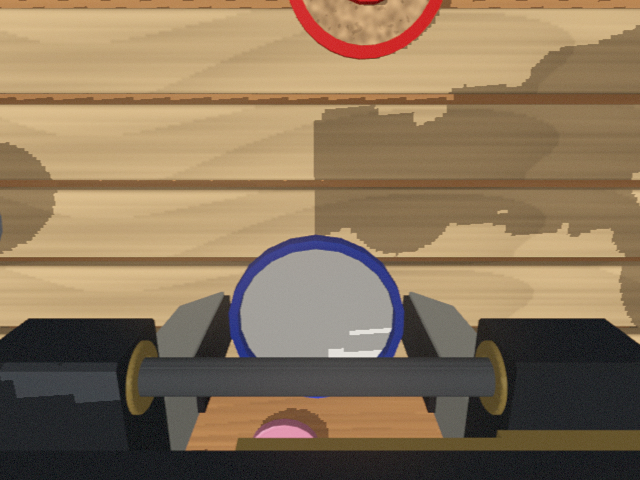

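Blue is held level at (317,317). I carry it to the blue coaster.

```bash
python3 -m jog '[[[0,0.14,0],0,1],[[0,0.28,0],0,1],[[0,0.42,0],0,1],[[0,0.56,0],0,1],[[0,0.7,0],0,1],[[0,0.7,0],0,1],[[0,0.7,0],0,1]]'
python3 -m jog '[[[-0.0165,0.14,0],0,1],[[-0.0165,0.28,0],0,1],[[-0.0165,0.42,0],0,1],[[-0.0165,0.5315,0],0,1],[[-0.0165,0.5315,0],0,1],[[-0.0165,0.5315,0],0,1],[[-0.0165,0.5315,0.08],0,1],[[-0.0165,0.5315,0.15],0,1],[[-0.0165,0.5315,0.19],0,1],[[-0.0165,0.5315,0.215],0,1],[[-0.0165,0.5315,0.228],0,1],[[-0.0165,0.5315,0.228],0,1]]'
python3 -m jog '[[[0,0,0.003],0,1],[[0,0,0.006],0,1],[[0,0,0.006],0,1]]'
```

```text
time: 32.9
tool_pos: [0.4482, -0.0276, 0.3106]
tool_rot: [-3.141, 0.002, -0.001]
contact_force: [-0.3, 0.5, -1.1]
opening: 0.0695
grip_force: 15.0
time: 34.4
tool_pos: [0.4421, -0.2399, 0.2205]
tool_rot: [3.141, -0.0, 0.001]
contact_force: [-0.3, 0.5, -1.5]
opening: 0.0695
grip_force: 15.0
time: 34.78
tool_pos: [0.4419, -0.2404, 0.218]
tool_rot: [3.141, -0.0, -0.0]
contact_force: [-0.3, -0.9, -0.1]
opening: 0.0698
grip_force: 15.0
```

```bash
python3 -m jog '[[[0,0,0.003],0,1],[[0,0,0.006],0,1],[[0,0,0.0075],0,1],[[0,0,0.0075],0,1]]'
```

```text
time: 35.28
tool_pos: [0.4419, -0.2403, 0.2148]
tool_rot: [-3.142, 0.0, 0.0]
contact_force: [-0.8, -0.6, 1.0]
opening: 0.0691
grip_force: 15.0
```

```bash
python3 -m jog '[[[0,0,0.0015],0,1],[[0,0,0.003],0,1],[[0,0,0.003],0,1]]'
```

```text
time: 35.65
tool_pos: [0.4419, -0.2404, 0.214]
tool_rot: [3.141, -0.0, 0.0]
contact_force: [-1.1, -0.2, 2.6]
opening: 0.0696
grip_force: 15.0
```

```bash
python3 -m jog '[[[0,0,0.001],0,1],[[0,0,0.0015],0,1],[[0,0,0.0015],0,1]]'
```

```text
time: 36.02
tool_pos: [0.4419, -0.2403, 0.2139]
tool_rot: [3.141, -0.0, 0.0]
contact_force: [-2.7, 1.4, 9.8]
opening: 0.0697
grip_force: 15.0
```

```bash
python3 -m jog '[[[0,0,-0.002],0,0.3],[[0,0,-0.002],0,0.1],[[0,0,-0.002],0,0],[[0,0,-0.002],0,0],[[0,0,-0.002],0,0],[[0,0,-0.002],0,0],[[0,0,-0.1],0,0],[[0,0,-0.2],0,0],[[0,0,-0.3],0,0],[[0,0,-0.37],0,0],[[0,0,-0.37],0,0],[[0,0,-0.37],0,0]]'
python3 - <<'E'
from m import *
a=snap('wrist','w10.png');b=snap('side','s10.png')
cv2.imwrite('pics/fin.png',np.hstack([cv2.resize(a,(400,300)),cv2.resize(b[130:370,130:450],(400,300))])[:,:,::-1])
E
```

```text
time: 37.52
tool_pos: [0.4416, -0.2401, 0.3602]
tool_rot: [-3.141, 0.001, 0.0]
contact_force: [-0.5, -0.1, 0.3]
opening: 0.0917
grip_force: 0.0
```

View pics/fin.png

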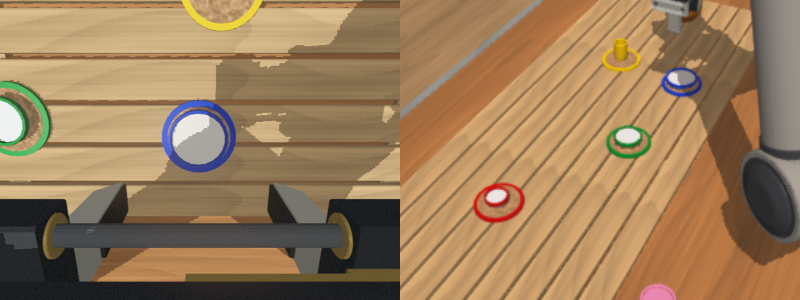

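In the side view every piece stands on its own coaster: cup (620,50), blue (681,78), green (628,138), red (497,198). In the wrist view blue is centred at (198,138). The hand is clear, so I hand in.

```bash
python3 -c "
from cell import robot
print(robot.hand_in())"
```

```text
the job is handed in; nothing more can be done
None
```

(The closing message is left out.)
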